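# Clear the jammed ball chute into a gift basket

### The arm

A 7-joint arm with a two-finger parallel gripper is mounted at the origin on the work surface. World frame = base frame: x ahead of the robot, y to its left, z up, the work surface at z = 0. Lengths are in m, angles in rad, forces in N, time in s.
With the tool pointing down it reaches from about 0.425 to 0.875 m from the base axis. Payload 4.7 kg.
Tool frame: the origin (TCP) lies at the very end of the fingers, on their centre line; the grasp point (between the pads) lies 19 mm behind it; z points along the fingers, y is the line along which they close (so a half turn about z gives the same grasp; the last joint's range is limited). The gripper opens to 87 mm and grips with 3 to 60 N. Pads are 19 mm wide; open, the fingers measure 117 mm over their backs; the gripper's body (75 mm by 190 mm) begins 51 mm behind the grasp point.
Start: joints at [1.259, 0.321, -0.07, 1.45, 0.023, 1.371, -0.057], TCP at [0.208, -0.616, 0.183] pointing down, gripper open.
Joint ranges: [-2.86, 2.86], [-0.3, 2.09], [-1.38, 1.24], [0.06, 2.45], [-1.56, 4.7], [0.09, 2.05], [-2.69, 2.69]. Speed limits (rad/s): [2.57, 2.57, 3.14, 3.14, 3.14, 3.14, 3.14].

### API

Orientations are given as a rotation vector (axis times angle).
In Python, from bench import ctrl, vision gives the robot as it stands.
- The arm moves only by the tool jog_arm, never from a script. Its argument "increments" is a list of rows, each an object of numbers: "tx", "ty", "tz": the shift along the tool's x, y, z in mm; "wx", "wy", "wz": the turn, a rotation vector about the tool's x, y, z in rad; "gripper": the opening, from 0 (shut) to 1 (fully open). In form: [{"tx": .., "ty": .., "tz": .., "wx": .., "wy": .., "wz": .., "gripper": ..}, ...]. A call has exactly 5 rows; each row is the pose to reach, as a shift and turn from the pose commanded when the call began, along the tool's axes at that moment; what a row does not reach only later rows make up. A row lasts 1/12 s, in which the tool goes at most 41.7 mm and 7.16 degrees, less where a joint would pass 70% of its speed; a pose out of reach is approached as far as the arm can. A call with a gripper value outside its range is refused whole. The fingers move at their own pace and stop on an object; "grip_force" is the grip in N (left out, the last holds). Time passes only in rows, so rows that repeat a pose let the fingers close, or fill a call up. It gives the time, the measured TCP pose, the force, the opening and the grip force at its end, in the units of the state.
- ctrl.get_state(): the state, without advancing time (a new reading comes with each control period).
- vision.get_image(name): name is "scene" or "top" or "wrist"; returns a dict with "color" (384x512x3 uint8, blue, green, red), "fx", "fy", "cx", "cy" (pixels), "extrinsics" (4x4, takes a point from world to camera coordinates). Camera axes: x right, y down, z forward; pixel columns grow to the right and rows downward; lengths in m; the calibration is good to about 2 mm. A picture is of the moment at which its call begins. There is no depth.
- ctrl.close_job(): hands the job in; it is judged then, once.
Trained networks look in the newest picture that a camera, given by its name, has taken for a name from the list of things; names that differ only in an ending like _2 or _b are one class to them, and where a whole thing is asked for, a point or a joint stands for the part that bears it (a point fixed in the world has none). Each returns a list of dicts, best first, with "conf" (0 to 1); they miss things now and then, are a little off and sometimes report something else, mostly with a low value. They report only what shows in the picture. A call takes as long as a camera call.
- vision.spot_in(camera, thing): "bbox" ([left, top, right, bottom] in pixels, round what is visible of it).
The state is a dict: "time": time; "joint_positions": joint angles; "qd": joint speeds; "joint_torque": joint torques, N m; "position": TCP position; "tool_rot": TCP orientation; "ft_force": force on the tool from outside, world axes, zero at the start; "torque": the same for the moment, N m; "grip_width": opening from 0.0 (shut) to 1.0 (fully open); "grip_force": force on a finger pad.
Only numpy, scipy, OpenCV 4.12 (cv2) and the standard library are available. Lean on these libraries where they do the work, as an engineer would, in place of code of your own. Each camera call takes 0.05 s, during which the arm holds its last target. There are 200 camera calls.

### The job

Set the empty red-banded basket down, level, under the chute's mouth, centred on the spot for it. Then reach into the chute and nudge the wedged yellow ball, with the green one behind it, back up the lane until the row sits snug against the sprung rubber pad, by feel and gently, so the thin tin balls are not dented; then let go, so that all three balls roll out and lie still in the basket. Leave the basket where you set it and the other things on the table alone.

Things in the scene. Friction and masses are not known exactly. Their poses are not given: they have to be found in the camera images.
- chute: Fixed open-topped sloping chute, 315 mm long: aluminium floor, blue walls 32 mm high. Origin on the table under the lip (its open lower end); x points up the lane, y left when looking up it, z up. The floor is 6 mm thick and rises 12 degrees along +x. The main lane is straight, 56 mm wide inside (y = -28 to 28). The stand begins 27 mm behind the lip, so a basket's rim fits under the lip.
- chute_lip (a point): Middle of the lip, on the floor's upper surface, 72 mm above the table. The lane's lowest 47 mm is the narrow mouth.
- chute_bay (a point): Point on the floor in the side bay, under the red ball. The bay opens into the lane's right side (y = -28 to -62 mm), 50 to 112 mm up the slope from the lip. Its lower wall slants 25 degrees down towards the mouth, so a ball in it rolls into the lane and out once the lane beside and below it is clear.
- chute_head (a point): Middle of the floor at the lane's closed upper end, 309 mm up the slope. Below it is a black rubber pad on a spring (4 N per mm, 6 mm travel, then solid), facing down the lane. Its place differs and is not measured: the row meets it after 40 to 80 mm of pushing up the slope, so feel for it. Pressed on it with 4 N or more for a moment, the row is snug.
- chute_drop (a point): Point on the table 40 mm out from the lip on the lane's centre line: the spot for the basket's middle (within 35 mm).
- bauble_red: Red tin ball, 50 mm, about 60 g, origin at its centre. It sits in the side bay and cannot roll out while the yellow ball leans on it. The thin tin dents if a finger presses it with more than 12 N.
- bauble_yellow: Yellow tin ball, 50 mm, about 60 g, origin at its centre: the blocking piece, wedged between the lane's left wall and the red ball. Below it the lane is empty; 40 mm is free between left wall and red ball, so closed fingers go in 5 mm left of the lane's centre line. Pushed about 40 mm up, it lets red pass below the fingers. Dents if a finger presses it with more than 12 N.
- bauble_green: Green tin ball, 50 mm, about 60 g, origin at its centre. It rests in the lane on the upper side of the yellow ball and is pushed up with it; nothing lies between it and the rubber pad. Dents over 12 N.
- basket: The empty task basket: pale wood strips with a red band, 130 mm (its x) by 120 mm (its y) by 60 mm high, walls 4 mm, 220 g. Origin at the centre of its underside, z up. A handle arches over its middle from side to side (along its y).
- basket_handle (a point): Middle of the handle's straight top bar, 158 mm above the basket's underside. The bar is 10 mm thick along the basket's x, 14 mm high and 70 mm long along the basket's y: pinch it from above.
- basket_blue: Bystander: dark basket with a blue band, same size as the task basket; origin under its centre.
- jar_a: Bystander: amber jar, 68 mm across, 85 mm high; origin under its centre.
- jar_b: Bystander: red jar, 68 mm across, 85 mm high; origin under its centre.
- spool_red: Bystander: red ribbon spool, 72 mm across, 30 mm high; origin under its centre.
- spool_white: Bystander: white ribbon spool, 72 mm across, 30 mm high; origin under its centre.
- tape_roll: Bystander: tan tape roll, 90 mm across, 25 mm high; origin under its centre.
- syrup: Bystander: green bottle, 60 mm across, 150 mm high; origin under its centre.

How it is judged:
By the outcome, as a careful person would: the job done as asked, in the order asked, and still so for the second after the job is handed in, with the robot touching nothing.
It also fails if it takes over 64 s, if anything falls off the work surface, if the arm or the gripper's body presses on something with over 40 N, if the wrist force passes 120 N, or if a joint passes its speed limit or range.

## Working session

There is one attempt and no reset: what is moved stays moved. The work goes in short steps, Python scripts to look and compute and a tool call to move; the robot and the scene stay as the last step left them, time stands still between calls to the robot, and variables do not carry over. Pictures are saved under pics/ and viewed, at most 10 in all, crops included, and the job is handed in when it is done.

Besides the shell and the picture viewer there is one more tool, called after ">>>" as name(argument=value, ...), one argument or row to a line, values as JSON. jog_arm: Moves the arm, as the interface text tells. Its arguments: {"type":"object","properties":{"increments":{"type":"array"},"grip_force":{"type":"number"}},"required":["increments"]}

```bash
mkdir -p pics; ls
python3 - <<'E'
from bench import ctrl, vision
import cv2, numpy as np
s=ctrl.get_state(); print({k:np.round(v,3).tolist() for k,v in s.items()})
for n in("scene","top"):
    im=vision.get_image(n); cv2.imwrite(f"pics/{n}0.png",im["color"]); print(n,im["fx"],im["fy"],im["cx"],im["cy"],np.round(im["extrinsics"],4).tolist())
    for t in("chute","chute_lip","chute_head","chute_bay","bauble_red","bauble_yellow","bauble_green","basket","basket_handle","basket_blue"):
        print(t,[(np.round(d["bbox"],1).tolist(),round(d["conf"],2)) for d in vision.spot_in(n,t)][:3])
print(ctrl.get_state()["time"])
E
```

```text
pics
{'time': 0.0, 'joint_positions': [1.259, 0.322, -0.07, 1.452, 0.023, 1.371, -0.057], 'qd': [-0.0, -0.0, -0.0, -0.002, -0.001, 0.001, -0.0], 'joint_torque': [0.001, -49.128, -0.404, -31.253, -0.064, 0.044, 0.0], 'position': [0.208, -0.615, 0.182], 'tool_rot': [-3.098, -0.509, 0.001], 'ft_force': [-1.306, -0.764, 0.523], 'torque': [0.025, 0.006, -0.036], 'grip_force': 0.0, 'grip_width': 1.0}
scene 488.0558870685203 488.0558870685203 260.28070306807444 191.3203038014952 [[0.8356, 0.5491, -0.0132, -0.4283], [0.4452, -0.6912, -0.5693, -0.1829], [-0.3218, 0.4698, -0.822, 1.429], [0.0, 0.0, 0.0, 1.0]]
chute [([138.2, 217.6, 170.1, 248.4], 0.75), ([267.1, 95.6, 381.2, 214.8], 0.63)]
chute_lip [([269.0, 95.6, 383.1, 217.6], 0.6)]
chute_head [([267.0, 95.9, 386.2, 215.1], 0.61)]
chute_bay [([267.0, 98.9, 381.5, 218.2], 0.6), ([164.2, 189.2, 198.3, 221.3], 0.53)]
bauble_red [([300.1, 165.1, 318.7, 183.4], 0.59)]
bauble_yellow [([295.5, 147.0, 318.5, 164.0], 0.51)]
bauble_green [([314.8, 134.2, 333.5, 154.9], 0.87)]
basket [([128.7, 264.3, 208.3, 346.1], 0.86), ([267.6, 90.9, 380.3, 219.1],
[... 228 characters left out ...]
-0.9876, 0.0151, -0.156, 0.5695], [0.1555, -0.0279, -0.9874, 1.0037], [0.0, 0.0, 0.0, 1.0]]
chute [([84.1, 137.1, 234.6, 216.9], 0.86)]
chute_lip [([88.8, 140.8, 234.8, 217.1], 0.7)]
chute_head [([87.3, 138.1, 233.2, 215.4], 0.62)]
chute_bay [([90.2, 141.2, 233.3, 214.9], 0.93), ([312.0, 270.9, 344.4, 302.0], 0.41)]
bauble_red [([188.6, 162.0, 211.7, 182.8], 0.88)]
bauble_yellow [([174.5, 176.6, 197.6, 197.5], 0.73)]
bauble_green [([152.0, 168.3, 174.1, 189.2], 0.91)]
basket [([345.0, 190.6, 409.4, 254.1], 0.71), ([89.6, 140.6, 231.8, 217.5], 0.25)]
basket_handle [([345.6, 193.6, 410.1, 254.3], 0.86), ([85.5, 138.2, 234.4, 215.6], 0.61)]
basket_blue [([335.7, 118.6, 400.6, 174.2], 0.83)]
1.1
```

View pics/scene0.png

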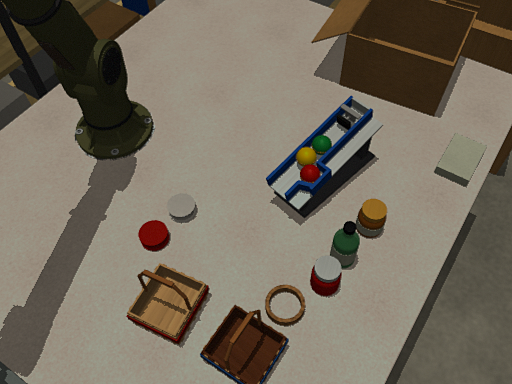

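View pics/top0.png

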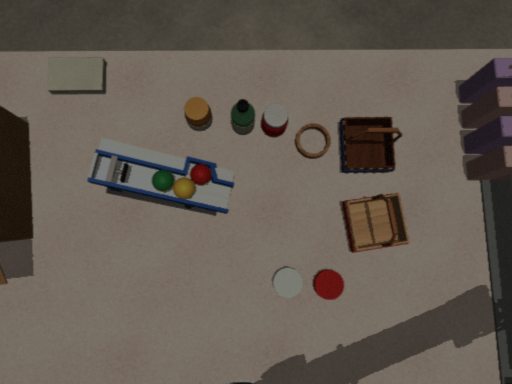

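Both views show the chute running from its lip (top-view ~(232,195)) to its head (~(95,165)), with the task basket at ~(375,222) in the top view. Next I enlarge the chute and the basket to get corner pixels.

Run:
```python
import cv2, numpy as np
im=cv2.imread("pics/top0.png")
a=cv2.resize(im[133:218,82:242],None,fx=4,fy=4,interpolation=cv2.INTER_CUBIC)
b=cv2.resize(im[190:255,338:412],None,fx=4,fy=4,interpolation=cv2.INTER_CUBIC)
s=cv2.imread("pics/scene0.png")
c=cv2.resize(s[262:346,126:211],None,fx=3,fy=3,interpolation=cv2.INTER_CUBIC)
o=np.zeros((600,640,3),np.uint8); o[:340]=a; o[340:600,:296]=b; o[345:597,330:585]=c
cv2.imwrite("pics/crop.png",o)
```

```text
(no output)
```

View pics/crop.png

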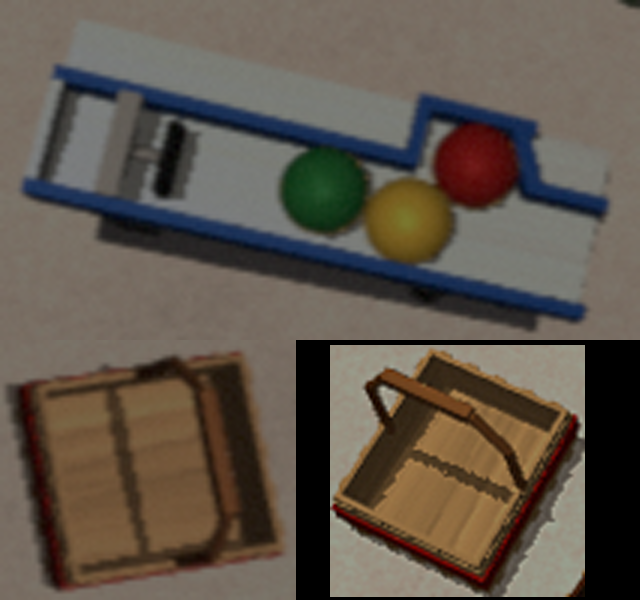

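The crop gives usable chute wall ends, ball centres and basket rim and handle pixels. I fit both poses from these.

```bash
cat > h.py <<'E'
import numpy as np
from scipy.optimize import least_squares
from scipy.spatial.transform import Rotation as R
K={"scene":(488.056,260.281,191.32,np.array([[0.8356,0.5491,-0.0132,-0.4283],[0.4452,-0.6912,-0.5693,-0.1829],[-0.3218,0.4698,-0.822,1.429]])),
"top":(425.939,254.935,190.424,np.array([[-0.0192,-0.9995,0.0252,-0.0296],[-0.9876,0.0151,-0.156,0.5695],[0.1555,-0.0279,-0.9874,1.0037]]))}
def proj(c,P):
    f,cx,cy,E=K[c]; q=np.atleast_2d(P)@E[:,:3].T+E[:,3]; return np.c_[cx+f*q[:,0]/q[:,2],cy+f*q[:,1]/q[:,2]]
def pose(p,L): # L local pts (x,y,z), p=(x,y,yaw)
    return np.asarray(L)@R.from_euler("z",p[2]).as_matrix().T+[p[0],p[1],0]
c12,s12=np.cos(np.radians(12)),np.sin(np.radians(12))
def lane(s,y,n): return [s*c12-n*s12,y,.072+s*s12+n*c12]
E
python3 - <<'E'
from h import *
u=lambda x,y:(82+x/4,133+y/4)
def fit(obs,p0):
    f=lambda p:np.concatenate([(proj(c,pose(p,l))[0]-uv) for c,l,uv in obs])
    r=least_squares(f,p0,loss="soft_l1"); print(np.round(r.x,4),np.round(r.fun.reshape(-1,2),1).tolist()); return r.x
obs=[("top",lane(0,.028,.032),u(583,305)),("top",lane(0,-.028,.032),u(606,213)),
("top",lane(.315,.028,.032),u(27,181)),("top",lane(.315,-.028,.032),u(57,80)),
]
ch=fit(obs,[.5,.1,1.5])
def onball(c,uv,n=.025): # s,y in lane of ball centre
    r=least_squares(lambda q:proj(c,pose(ch,[lane(q[0],q[1],n)]))[0]-uv,[.1,0]); return np.round(r.x*1000,1)
for k,b,sb in(("red",(188.6,162,211.7,182.8),(300.1,165.1,318.7,183.4)),("yel",(174.5,176.6,197.6,197.5),(295.5,147,318.5,164)),("grn",(152,168.3,174.1,189.2),(314.8,134.2,333.5,154.9))):
    m=lambda b:((b[0]+b[2])/2,(b[1]+b[3])/2)
    print(k,onball("top",m(b)),onball("scene",m(sb)))
print("yel crop",onball("top",u(409,222)),"pad",onball("top",u(186,163)))
print("drop45",pose(ch,[[-.045,0,0]]),"dir deg",np.degrees(ch[2]))
v=lambda x,y:(338+x/4,190+(y-340)/4); w=lambda x,y:(126+(x-330)/3,262+(y-345)/3)
ba=fit([("top",(-.065,.06,.06),v(25,386)),("top",(.065,.06,.06),v(242,355)),("top",(.065,-.06,.06),v(284,552)),("top",(-.065,-.06,.06),v(65,586)),("top",(0,0,.165),v(219,452)),
("scene",(.065,.06,.06),w(485,575)),("scene",(-.065,-.06,.06),w(432,352)),("scene",(-.065,.06,.06),w(578,415)),("scene",(.065,-.06,.06),w(338,503)),("scene",(0,0,.165),w(427,391))],[.5,-.35,-1.5])
print(R.from_rotvec([-3.098,-.509,.001]).as_matrix().round(3).tolist())
for n,uv in(("syrup",(243,106)),):
    print(n,np.round(least_squares(lambda q:proj("top",[[q[0],q[1],.15]])[0]-uv,[.5,.1]).x,3))
E
```

```text
[0.5445 0.0229 1.3524] [[1.4, 0.4], [0.7, -0.0], [-0.5, -0.5], [-1.4, 0.0]]
red [ 83.2 -42.1] [ 82.2 -39.4]
yel [107.   -1.5] [117.1   0.6]
grn [161.2  -8. ] [167.4 -10.9]
yel crop [110.2   2.7] pad [236.6  -1.3]
drop45 [[ 0.53478389 -0.0210798   0.        ]] dir deg 77.48475657475294
[ 0.4902 -0.334  -1.4268] [[2.2, -1.8], [-0.2, -2.4], [-0.1, -3.0], [2.0, -2.6], [-0.3, -2.5], [-1.9, -2.8], [-0.4, -1.6], [-2.9, -2.1], [-1.2, -2.0], [0.1, -0.1]]
[[0.947, 0.32, -0.001], [0.32, -0.947, 0.002], [-0.0, -0.002, -1.0]]
syrup [ 0.748 -0.013]
```

>>> jog_arm(
  increments=[
    {"tx": 72,"ty": -35,"tz": -20,"wz": 0.09,"gripper": 1},
    {"tx": 72,"ty": -35,"tz": -20,"wz": 0.18,"gripper": 1},
    {"tx": 180,"ty": -88,"tz": -68,"wz": 0.18,"gripper": 0.6},
    {"tx": 180,"ty": -88,"tz": -68,"wz": 0.18,"gripper": 0.6},
    {"tx": 180,"ty": -88,"tz": -68,"wz": 0.18,"gripper": 0.6},
  ],
)

```text
validation failed for argument at $.in...
```

```bash
cat > go.py <<'E'
from h import *
from bench import ctrl
def go(x,y,z,ydeg):
    s=ctrl.get_state(); M=R.from_rotvec(s["tool_rot"]).as_matrix(); d=M.T@(np.array([x,y,z])-s["position"])*1000
    ty=np.array([np.cos(np.radians(ydeg)),np.sin(np.radians(ydeg)),0]); G=np.c_[np.cross(ty,[0,0,-1]),ty,[0,0,-1]]
    w=R.from_matrix(M.T@G).as_rotvec()
    print("t",round(s["time"],2),"p",np.round(s["position"],4),"F",np.round(s["ft_force"],2),"move",np.round(d,1),"w",np.round(w,3),"q7",round(s["joint_positions"][6],2))
E
python3 -c "
from go import *;go(.490,-.334,.25,-81.8)"
```

```text
t 1.1 p [ 0.208  -0.6158  0.1829] F [ 0.34 -0.29 -0.79] move [ 357.3 -176.7  -67.1] w [0.    0.    0.183] q7 -0.06
```

>>> jog_arm(
  increments=[
    {"tx": 36,"ty": -18,"tz": -10,"wx": 0,"wy": 0,"wz": 0.09,"gripper": 1},
    {"tx": 72,"ty": -36,"tz": -20,"wx": 0,"wy": 0,"wz": 0.18,"gripper": 1},
    {"tx": 180,"ty": -88,"tz": -68,"wx": 0,"wy": 0,"wz": 0.18,"gripper": 0.6},
    {"tx": 180,"ty": -88,"tz": -68,"wx": 0,"wy": 0,"wz": 0.18,"gripper": 0.6},
    {"tx": 180,"ty": -88,"tz": -68,"wx": 0,"wy": 0,"wz": 0.18,"gripper": 0.6},
  ],
)

```text
time: 1.52
position: [0.3487, -0.476, 0.2502]
tool_rot: [3.133, 0.228, 0.0]
ft_force: [1.4, -1.2, 0.3]
grip_width: 0.853
grip_force: 0.0
```

```bash
python3 -c "
from go import *;go(.490,-.334,.25,-81.8)"
```

```text
t 1.52 p [ 0.3487 -0.476   0.2502] F [ 1.42 -1.17  0.28] move [ 1.604e+02 -1.200e+02  1.000e-01] w [0.    0.    0.002] q7 -0.55
```

>>> jog_arm(
  increments=[
    {"tx": 160,"ty": -120,"tz": 0,"wx": 0,"wy": 0,"wz": 0,"gripper": 0.6},
    {"tx": 160,"ty": -120,"tz": 0,"wx": 0,"wy": 0,"wz": 0,"gripper": 0.6},
    {"tx": 160,"ty": -120,"tz": 0,"wx": 0,"wy": 0,"wz": 0,"gripper": 0.6},
    {"tx": 160,"ty": -120,"tz": 0,"wx": 0,"wy": 0,"wz": 0,"gripper": 0.6},
    {"tx": 160,"ty": -120,"tz": 0,"wx": 0,"wy": 0,"wz": 0,"gripper": 0.6},
  ],
)

```text
time: 1.93
position: [0.4909, -0.3322, 0.2497]
tool_rot: [-3.133, -0.233, -0.002]
ft_force: [1.2, 0.7, -0.6]
grip_width: 0.612
grip_force: 0.0
```

Run:
```python
from go import *
from bench import vision
import cv2
go(.490,-.334,.139,-81.8)
im=vision.get_image("wrist"); cv2.imwrite("pics/w1.png",im["color"]); E=im["extrinsics"]; print(im["fx"],im["cx"],im["cy"],np.round(E,4).tolist())
print([(np.round(d["bbox"],1).tolist(),round(d["conf"],2)) for d in vision.spot_in("wrist","basket_handle")][:2])
P=pose([.490,-.334,-1.4268],[(0,-.035,.165),(0,.035,.165),(0,0,.165)]); q=P@E[:3,:3].T+E[:3,3]
print(np.c_[im["cx"]+im["fx"]*q[:,0]/q[:,2],im["cy"]+im["fy"]*q[:,1]/q[:,2]].round(1).tolist())
```

```text
t 1.93 p [ 0.4909 -0.3322  0.2497] F [ 1.15  0.66 -0.55] move [ -1.3   1.7 110.7] w [-0.    -0.001  0.005] q7 -0.91
267.6173036180936 257.70825892550204 189.17505084600367 [[0.1481, -0.989, 0.0004, -0.4021], [-0.9595, -0.1436, 0.2423, 0.3777], [-0.2396, -0.0362, -0.9702, 0.5598], [0.0, 0.0, 0.0, 1.0]]
[([212.6, 128.1, 309.0, 223.0], 0.87), ([168.8, 219.1, 195.7, 229.3], 0.31)]
[[258.3, 215.2], [258.7, 153.2], [258.5, 185.1]]
```

View pics/w1.png

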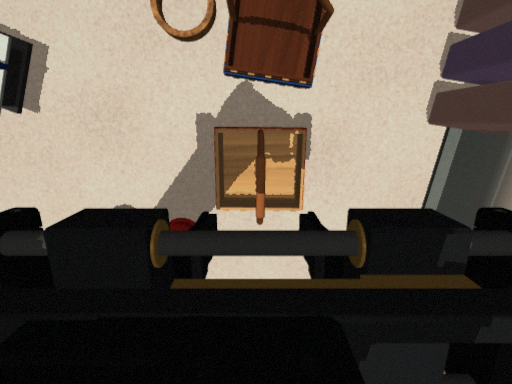

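The wrist view shows the task basket rim from about (215,128) to (304,210), with the handle bar upright at column ~261, close to the predicted 258. I refine the pose from these rim corners.

Run:
```python
from go import *
import h
h.K["wrist"]=(267.617,257.708,189.175,np.array([[0.1481,-0.989,0.0004,-0.4021],[-0.9595,-0.1436,0.2423,0.3777],[-0.2396,-0.0362,-0.9702,0.5598]]))
L=[(-.065,.06,.06),(.065,.06,.06),(.065,-.06,.06),(-.065,-.06,.06)]; T=np.array([(215,128),(306,127.5),(303.5,211),(216.5,209.5)])
r=least_squares(lambda p:(proj("wrist",pose(p,L))-T).ravel(),[.49,-.334,-1.427]); print(r.x.round(4),r.fun.round(1))
p=r.x; print(proj("wrist",pose(p,[(0,-.035,.165),(0,.035,.165)])).round(1))
go(p[0],p[1],.141,np.degrees(p[2]))
```

```text
[ 0.4883 -0.3372 -1.4265] [ 0.   0.7  0.   1.6 -1.2 -1.9  1.2 -0.8]
[[260.9 217. ]
 [261.4 155.1]]
t 2.03 p [ 0.494  -0.3279  0.2495] F [0.07 1.03 0.36] move [ -7.4   8.6 108.5] w [-0.003 -0.003  0.014] q7 -0.91
```

>>> jog_arm(
  increments=[
    {"tx": -4,"ty": 4,"tz": 35,"wx": 0,"wy": 0,"wz": 0.0,"gripper": 0.5},
    {"tx": -4,"ty": 4,"tz": 60,"wx": 0,"wy": 0,"wz": 0.0,"gripper": 0.5},
    {"tx": -4,"ty": 4,"tz": 60,"wx": 0,"wy": 0,"wz": 0.0,"gripper": 0.5},
    {"tx": -4,"ty": 4,"tz": 60,"wx": 0,"wy": 0,"wz": 0.0,"gripper": 0.5},
    {"tx": -4,"ty": 4,"tz": 60,"wx": 0,"wy": 0,"wz": 0.0,"gripper": 0.5},
  ],
)

```text
time: 2.45
position: [0.4857, -0.3407, 0.1909]
tool_rot: [3.132, 0.228, 0.003]
ft_force: [0.6, -0.3, -0.0]
grip_width: 0.505
grip_force: 0.0
```

```bash
python3 -c "
from go import *;go(.4883,-.3372,.141,-81.8);go(.4883,-.3372,.141,-81.8)"
```

```text
t 2.45 p [ 0.4857 -0.3407  0.1909] F [ 0.55 -0.28 -0.04] move [ 3.  -3.2 49.9] w [ 0.001 -0.002  0.002] q7 -0.91
t 2.45 p [ 0.4857 -0.3407  0.1909] F [ 0.55 -0.28 -0.04] move [ 3.  -3.2 49.9] w [ 0.001 -0.002  0.002] q7 -0.91
```

>>> jog_arm(
  increments=[
    {"tx": 3,"ty": -3,"tz": 25,"wx": 0,"wy": 0,"wz": 0.0,"gripper": 0.5},
    {"tx": 3,"ty": -3,"tz": 50,"wx": 0,"wy": 0,"wz": 0.0,"gripper": 0.5},
    {"tx": 3,"ty": -3,"tz": 50,"wx": 0,"wy": 0,"wz": 0.0,"gripper": 0.5},
    {"tx": 3,"ty": -3,"tz": 50,"wx": 0,"wy": 0,"wz": 0.0,"gripper": 0.5},
    {"tx": 3,"ty": -3,"tz": 50,"wx": 0,"wy": 0,"wz": 0.0,"gripper": 0.5},
  ],
)

```text
time: 2.87
position: [0.4889, -0.3377, 0.1419]
tool_rot: [3.131, 0.228, 0.004]
ft_force: [0.2, -0.1, 0.3]
grip_width: 0.503
grip_force: 0.0
```

>>> jog_arm(
  increments=[
    {"tx": 0,"ty": 0,"tz": 0,"wx": 0,"wy": 0,"wz": 0.0,"gripper": 0.3},
    {"tx": 0,"ty": 0,"tz": 0,"wx": 0,"wy": 0,"wz": 0.0,"gripper": 0.2},
    {"tx": 0,"ty": 0,"tz": 0,"wx": 0,"wy": 0,"wz": 0.0,"gripper": 0},
    {"tx": 0,"ty": 0,"tz": 0,"wx": 0,"wy": 0,"wz": 0.0,"gripper": 0},
    {"tx": 0,"ty": 0,"tz": 0,"wx": 0,"wy": 0,"wz": 0.0,"gripper": 0},
  ],
  grip_force=20,
)

```text
time: 3.28
position: [0.4878, -0.3368, 0.1397]
tool_rot: [3.133, 0.229, 0.001]
ft_force: [0.7, 0.2, -0.2]
grip_width: 0.206
grip_force: 0.0
```

>>> jog_arm(
  increments=[
    {"tx": 0,"ty": 0,"tz": 0,"wx": 0,"wy": 0,"wz": 0.0,"gripper": 0},
    {"tx": 0,"ty": 0,"tz": 0,"wx": 0,"wy": 0,"wz": 0.0,"gripper": 0},
    {"tx": 0,"ty": 0,"tz": 0,"wx": 0,"wy": 0,"wz": 0.0,"gripper": 0},
    {"tx": 0,"ty": 0,"tz": 0,"wx": 0,"wy": 0,"wz": 0.0,"gripper": 0},
    {"tx": 0,"ty": 0,"tz": 0,"wx": 0,"wy": 0,"wz": 0.0,"gripper": 0},
  ],
  grip_force=25,
)

```text
time: 3.7
position: [0.4877, -0.3367, 0.1393]
tool_rot: [3.133, 0.229, -0.0]
ft_force: [-0.3, 0.1, -0.7]
grip_width: 0.007
grip_force: 0.0
```

```bash
python3 -c "
from go import *;go(.4883,-.3372,.18,-81.8)"
```

```text
t 3.7 p [ 0.4877 -0.3367  0.1393] F [-0.32  0.13 -0.7 ] move [  0.5   0.6 -40.7] w [0.    0.    0.003] q7 -0.92
```

The fingers shut without meeting the bar, so I look.

Run:
```python
from bench import vision
import cv2,numpy as np
w=vision.get_image("wrist")["color"]; t=vision.get_image("scene")["color"]
o=np.hstack([cv2.resize(w,(440,330)),cv2.resize(t[230:362,100:244],(360,330),interpolation=cv2.INTER_CUBIC)])
cv2.imwrite("pics/w2.png",o)
```

```text
(no output)
```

View pics/w2.png

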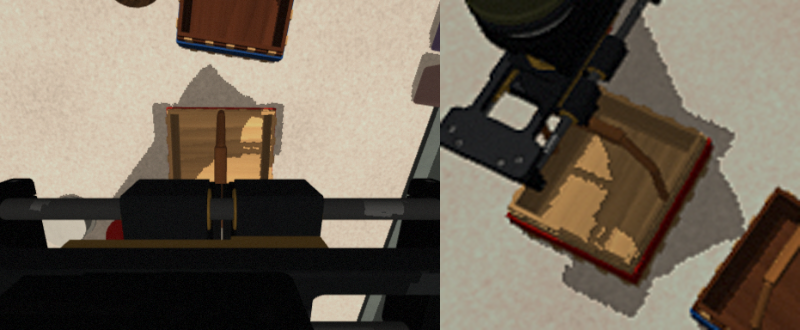

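Run:
```python
from go import *
from bench import vision
s=ctrl.get_state(); im=vision.get_image("wrist"); E=im["extrinsics"]; h=im
import h as H; H.K["wrist"]=(im["fx"],im["cx"],im["cy"],E[:3])
tcp=np.array(s["position"])
o=lambda p:((p[:,0]-100)*2.5+440,(p[:,1]-230)*2.5)
P=np.vstack([tcp,tcp+[0,0,.02],pose([.4883,-.3372,-1.4265],[(0,-.035,.165),(0,0,.165),(0,.035,.165)])])
print("scene",np.c_[o(proj("scene",P))].round(0).tolist()); print("wrist",(proj("wrist",P)*440/512).round(0).tolist())
for z in(.165,.158):
  r=least_squares(lambda q:proj("wrist",[[q[0],q[1],z]])[0]-np.array([221,147])*512/440,[.49,-.33]); print(z,r.x.round(4))
  r=least_squares(lambda q:proj("scene",[[q[0],q[1],z]])[0]-np.array([174,288]),[.49,-.33]); print(z,r.x.round(4))
```

```text
scene [[587.0, 132.0], [583.0, 122.0], [545.0, 103.0], [582.0, 120.0], [619.0, 137.0]]
wrist [[221.0, 179.0], [221.0, 186.0], [221.0, 227.0], [221.0, 188.0], [221.0, 145.0]]
0.165 [ 0.5216 -0.3321]
0.165 [ 0.5311 -0.335 ]
0.158 [ 0.5204 -0.3323]
0.158 [ 0.5283 -0.3332]
```

Run:
```python
from bench import vision,ctrl
import cv2,numpy as np
s=ctrl.get_state(); print(s["time"],s["grip_width"],s["grip_force"],s["ft_force"])
w=vision.get_image("wrist")["color"]; t=vision.get_image("scene")["color"]
w=cv2.convertScaleAbs(w,alpha=1.8,beta=15);t=cv2.convertScaleAbs(t,alpha=1.5,beta=15)
o=np.hstack([cv2.resize(w[160:320,180:340],(400,400),interpolation=cv2.INTER_CUBIC),cv2.resize(t[250:330,130:210],(400,400),interpolation=cv2.INTER_CUBIC)])
cv2.imwrite("pics/w3.png",o)
```

```text
3.85 0.006597338457907536 0.0 [-0.08245291  0.83387007  0.39993762]
```

View pics/w3.png

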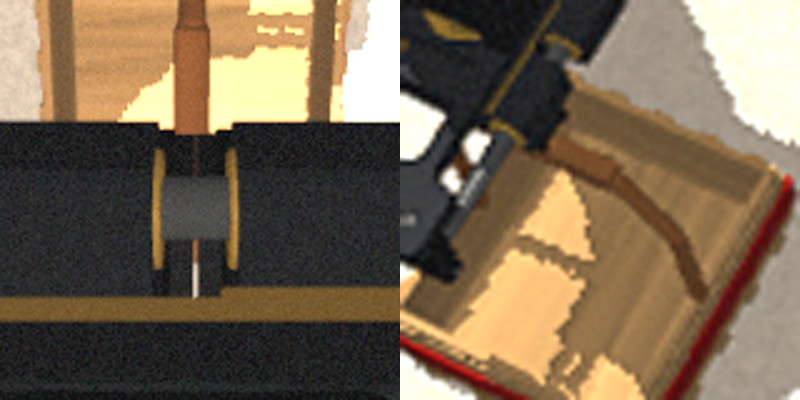

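>>> jog_arm(
  increments=[
    {"tx": 0,"ty": 0,"tz": 0,"wx": 0,"wy": 0,"wz": 0.0,"gripper": 0.5},
    {"tx": 0,"ty": 0,"tz": 0,"wx": 0,"wy": 0,"wz": 0.0,"gripper": 0.5},
    {"tx": 0,"ty": 0,"tz": 0,"wx": 0,"wy": 0,"wz": 0.0,"gripper": 0.5},
    {"tx": 0,"ty": 0,"tz": 0,"wx": 0,"wy": 0,"wz": 0.0,"gripper": 0.5},
    {"tx": 0,"ty": 0,"tz": 0,"wx": 0,"wy": 0,"wz": 0.0,"gripper": 0.5},
  ],
)

```text
time: 4.37
position: [0.4876, -0.3367, 0.1393]
tool_rot: [3.133, 0.229, -0.0]
ft_force: [-0.3, 0.8, -0.2]
grip_width: 0.299
grip_force: 0.0
```

>>> jog_arm(
  increments=[
    {"tx": 0,"ty": 0,"tz": 5,"wx": 0,"wy": 0,"wz": 0.0,"gripper": 0.5},
    {"tx": 0,"ty": 0,"tz": 10,"wx": 0,"wy": 0,"wz": 0.0,"gripper": 0.5},
    {"tx": 0,"ty": 0,"tz": 15,"wx": 0,"wy": 0,"wz": 0.0,"gripper": 0.5},
    {"tx": 0,"ty": 0,"tz": 15,"wx": 0,"wy": 0,"wz": 0.0,"gripper": 0.5},
    {"tx": 0,"ty": 0,"tz": 15,"wx": 0,"wy": 0,"wz": 0.0,"gripper": 0.5},
  ],
)

```text
time: 4.78
position: [0.4872, -0.3364, 0.1235]
tool_rot: [-3.132, -0.229, 0.002]
ft_force: [0.2, -0.2, 0.1]
grip_width: 0.498
grip_force: 0.0
```

Run:
```python
from go import *
from bench import vision
import cv2
go(.4883,-.3372,.14,-81.8); s=ctrl.get_state(); print(s["grip_width"])
w=vision.get_image("wrist")["color"]; t=vision.get_image("scene")["color"]
w=cv2.convertScaleAbs(w,alpha=1.8,beta=15);t=cv2.convertScaleAbs(t,alpha=1.5,beta=15)
o=np.hstack([cv2.resize(w[140:300,180:340],(400,400),interpolation=cv2.INTER_CUBIC),cv2.resize(t[250:330,130:210],(400,400),interpolation=cv2.INTER_CUBIC)])
cv2.imwrite("pics/w4.png",o)
```

```text
t 4.78 p [ 0.4872 -0.3364  0.1235] F [ 0.25 -0.21  0.06] move [  0.9   0.9 -16.5] w [-0.001  0.001  0.003] q7 -0.92
0.4980457014685843
```

View pics/w4.png

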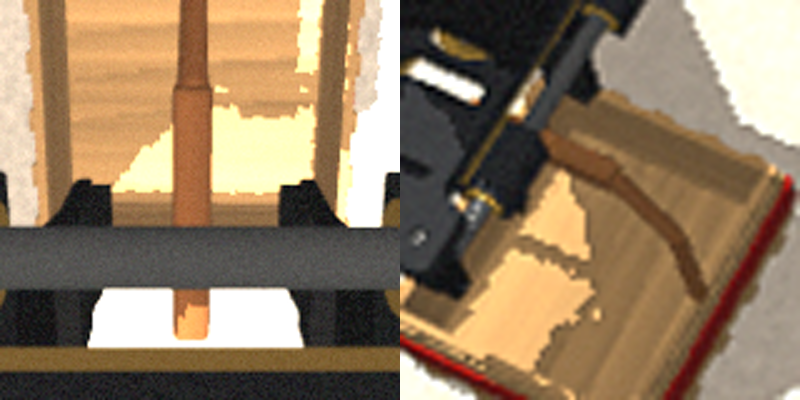

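The pads straddle the bar, but by pixel scale the tips sit nearly 40 mm higher than the reported TCP. I go down gently and feel.

>>> jog_arm(
  increments=[
    {"tx": 1,"ty": 1,"tz": 5,"wx": 0,"wy": 0,"wz": 0.0,"gripper": 0.5},
    {"tx": 1,"ty": 1,"tz": 10,"wx": 0,"wy": 0,"wz": 0.0,"gripper": 0.5},
    {"tx": 1,"ty": 1,"tz": 15,"wx": 0,"wy": 0,"wz": 0.0,"gripper": 0.5},
    {"tx": 1,"ty": 1,"tz": 18,"wx": 0,"wy": 0,"wz": 0.0,"gripper": 0.5},
    {"tx": 1,"ty": 1,"tz": 18,"wx": 0,"wy": 0,"wz": 0.0,"gripper": 0.5},
  ],
)

```text
time: 5.3
position: [0.4881, -0.3371, 0.105]
tool_rot: [-3.132, -0.229, 0.002]
ft_force: [0.1, -1.0, 0.1]
grip_width: 0.497
grip_force: 0.0
```

>>> jog_arm(
  increments=[
    {"tx": 0,"ty": 0,"tz": 0,"wx": 0,"wy": 0,"wz": 0.0,"gripper": 0.3},
    {"tx": 0,"ty": 0,"tz": 0,"wx": 0,"wy": 0,"wz": 0.0,"gripper": 0.2},
    {"tx": 0,"ty": 0,"tz": 0,"wx": 0,"wy": 0,"wz": 0.0,"gripper": 0},
    {"tx": 0,"ty": 0,"tz": 0,"wx": 0,"wy": 0,"wz": 0.0,"gripper": 0},
    {"tx": 0,"ty": 0,"tz": 0,"wx": 0,"wy": 0,"wz": 0.0,"gripper": 0},
  ],
  grip_force=15,
)

```text
time: 5.72
position: [0.4889, -0.3376, 0.1066]
tool_rot: [3.133, 0.229, 0.0]
ft_force: [0.4, -0.8, -0.6]
grip_width: 0.206
grip_force: 0.0
```

>>> jog_arm(
  increments=[
    {"tx": 0,"ty": 0,"tz": 0,"wx": 0,"wy": 0,"wz": 0.0,"gripper": 0},
    {"tx": 0,"ty": 0,"tz": 0,"wx": 0,"wy": 0,"wz": 0.0,"gripper": 0},
    {"tx": 0,"ty": 0,"tz": 0,"wx": 0,"wy": 0,"wz": 0.0,"gripper": 0},
    {"tx": 0,"ty": 0,"tz": 0,"wx": 0,"wy": 0,"wz": 0.0,"gripper": 0},
    {"tx": 0,"ty": 0,"tz": 0,"wx": 0,"wy": 0,"wz": 0.0,"gripper": 0},
  ],
)

```text
time: 6.13
position: [0.4888, -0.3374, 0.1061]
tool_rot: [-3.133, -0.229, 0.0]
ft_force: [-0.4, 0.4, -1.5]
grip_width: 0.112
grip_force: 15.0
```

Gripped at 9.7 mm width. I lift, then carry.

>>> jog_arm(
  increments=[
    {"tx": 0,"ty": 0,"tz": 0,"wx": 0,"wy": 0,"wz": 0,"gripper": 0},
    {"tx": 0,"ty": 0,"tz": -10,"wx": 0,"wy": 0,"wz": 0,"gripper": 0},
    {"tx": 0,"ty": 0,"tz": -20,"wx": 0,"wy": 0,"wz": 0,"gripper": 0},
    {"tx": 0,"ty": 0,"tz": -30,"wx": 0,"wy": 0,"wz": 0,"gripper": 0},
    {"tx": 0,"ty": 0,"tz": -30,"wx": 0,"wy": 0,"wz": 0,"gripper": 0},
  ],
  grip_force=30,
)

```text
time: 6.55
position: [0.4905, -0.3388, 0.1398]
tool_rot: [3.13, 0.228, 0.006]
ft_force: [1.9, -0.7, -3.1]
grip_width: 0.113
grip_force: 30.0
```

>>> jog_arm(
  increments=[
    {"tx": 4,"ty": -15,"tz": 0,"wx": 0,"wy": 0,"wz": 0.05,"gripper": 0},
    {"tx": 12,"ty": -43,"tz": 0,"wx": 0,"wy": 0,"wz": 0.12,"gripper": 0},
    {"tx": 20,"ty": -73,"tz": 0,"wx": 0,"wy": 0,"wz": 0.2,"gripper": 0},
    {"tx": 29,"ty": -103,"tz": 0,"wx": 0,"wy": 0,"wz": 0.28,"gripper": 0},
    {"tx": 37,"ty": -131,"tz": 0,"wx": 0,"wy": 0,"wz": 0.36,"gripper": 0},
  ],
)

```text
time: 6.97
position: [0.5067, -0.2008, 0.1368]
tool_rot: [3.123, -0.342, 0.001]
ft_force: [0.8, 0.2, -2.3]
grip_width: 0.113
grip_force: 30.0
```

```bash
python3 -c "
from go import *;go(.526,-.060,.138,-102.5);print(ctrl.get_state()['grip_width'])"
```

```text
t 6.97 p [ 0.5067 -0.2008  0.1368] F [ 0.76  0.22 -2.34] move [ -11.6 -141.7   -1.2] w [-0.    -0.001  0.   ] q7 -1.5
0.1132106691783812
```

>>> jog_arm(
  increments=[
    {"tx": -3,"ty": -33,"tz": 0,"wx": 0,"wy": 0,"wz": 0,"gripper": 0},
    {"tx": -6,"ty": -66,"tz": 0,"wx": 0,"wy": 0,"wz": 0,"gripper": 0},
    {"tx": -9,"ty": -98,"tz": 0,"wx": 0,"wy": 0,"wz": 0,"gripper": 0},
    {"tx": -11,"ty": -125,"tz": 0,"wx": 0,"wy": 0,"wz": 0,"gripper": 0},
    {"tx": -12,"ty": -142,"tz": 0,"wx": 0,"wy": 0,"wz": 0,"gripper": 0},
  ],
)

```text
time: 7.38
position: [0.5253, -0.0569, 0.137]
tool_rot: [-3.123, 0.329, -0.002]
ft_force: [-0.1, -0.2, -3.2]
grip_width: 0.11
grip_force: 30.0
```

>>> jog_arm(
  increments=[
    {"tx": 0,"ty": 0,"tz": 10,"wx": 0,"wy": 0,"wz": 0,"gripper": 0},
    {"tx": 0,"ty": 0,"tz": 20,"wx": 0,"wy": 0,"wz": 0,"gripper": 0},
    {"tx": 0,"ty": 0,"tz": 27,"wx": 0,"wy": 0,"wz": 0,"gripper": 0},
    {"tx": 0,"ty": 0,"tz": 27,"wx": 0,"wy": 0,"wz": 0,"gripper": 0},
    {"tx": 0,"ty": 0,"tz": 27,"wx": 0,"wy": 0,"wz": 0,"gripper": 0},
  ],
)

```text
time: 7.8
position: [0.524, -0.0627, 0.1084]
tool_rot: [3.123, -0.339, -0.003]
ft_force: [0.1, 0.6, -3.4]
grip_width: 0.107
grip_force: 30.0
```

Run:
```python
from go import *
from bench import vision
import cv2
go(.5337,-.0259,.106,-102.5)
im=vision.get_image("wrist"); t=vision.get_image("top")["color"]
o=np.hstack([cv2.resize(im["color"],(440,330)),cv2.resize(t[120:252,170:314],(360,330),interpolation=cv2.INTER_CUBIC)])
cv2.imwrite("pics/p1.png",cv2.convertScaleAbs(o,alpha=1.4,beta=10))
```

```text
t 7.8 p [ 0.524  -0.0627  0.1084] F [ 0.07  0.6  -3.42] move [  1.6 -38.    2.4] w [0.    0.002 0.002] q7 -1.77
```

View pics/p1.png

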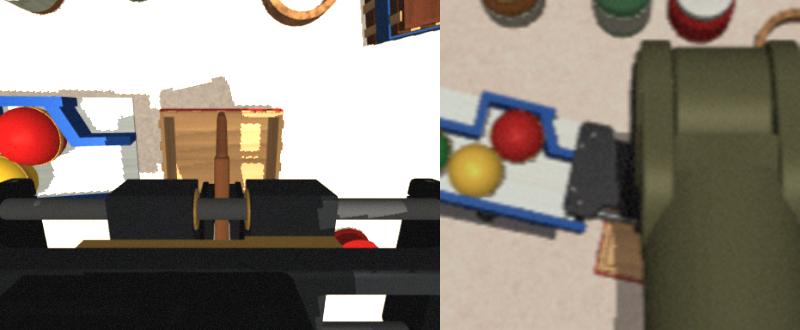

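Basket hangs level and aligned, its near rim (col 162) ~25 mm short of the lip (col 135). I slide it under the lip and set it down.

>>> jog_arm(
  increments=[
    {"tx": 1,"ty": -8,"tz": 0,"wx": 0,"wy": 0,"wz": 0,"gripper": 0},
    {"tx": 1,"ty": -18,"tz": 0,"wx": 0,"wy": 0,"wz": 0,"gripper": 0},
    {"tx": 2,"ty": -28,"tz": 0,"wx": 0,"wy": 0,"wz": 0,"gripper": 0},
    {"tx": 2,"ty": -38,"tz": 0,"wx": 0,"wy": 0,"wz": 0,"gripper": 0},
    {"tx": 2,"ty": -38,"tz": 0,"wx": 0,"wy": 0,"wz": 0,"gripper": 0},
  ],
)

```text
time: 8.32
position: [0.5356, -0.0202, 0.1096]
tool_rot: [-3.122, 0.328, -0.001]
ft_force: [0.2, 0.8, -3.5]
grip_width: 0.109
grip_force: 30.0
```

>>> jog_arm(
  increments=[
    {"tx": 0,"ty": 0,"tz": 0,"wx": 0,"wy": 0,"wz": 0,"gripper": 0},
    {"tx": 0,"ty": 0,"tz": 1,"wx": 0,"wy": 0,"wz": 0,"gripper": 0},
    {"tx": 0,"ty": 0,"tz": 2,"wx": 0,"wy": 0,"wz": 0,"gripper": 0},
    {"tx": 0,"ty": 0,"tz": 2,"wx": 0,"wy": 0,"wz": 0,"gripper": 0},
    {"tx": 0,"ty": 0,"tz": 2,"wx": 0,"wy": 0,"wz": 0,"gripper": 0},
  ],
)

```text
time: 8.73
position: [0.5347, -0.0251, 0.1071]
tool_rot: [3.123, -0.337, -0.001]
ft_force: [-0.4, -0.1, -2.4]
grip_width: 0.114
grip_force: 30.0
```

>>> jog_arm(
  increments=[
    {"tx": 0,"ty": 0,"tz": 0,"wx": 0,"wy": 0,"wz": 0,"gripper": 0},
    {"tx": 0,"ty": 0,"tz": 1,"wx": 0,"wy": 0,"wz": 0,"gripper": 0},
    {"tx": 0,"ty": 0,"tz": 2,"wx": 0,"wy": 0,"wz": 0,"gripper": 0},
    {"tx": 0,"ty": 0,"tz": 2,"wx": 0,"wy": 0,"wz": 0,"gripper": 0},
    {"tx": 0,"ty": 0,"tz": 2,"wx": 0,"wy": 0,"wz": 0,"gripper": 0},
  ],
)

```text
time: 9.15
position: [0.5353, -0.0242, 0.1058]
tool_rot: [-3.123, 0.335, -0.001]
ft_force: [-0.8, 1.6, 1.8]
grip_width: 0.11
grip_force: 30.0
```

>>> jog_arm(
  increments=[
    {"tx": 0,"ty": 0,"tz": 0,"wx": 0,"wy": 0,"wz": 0,"gripper": 0.2},
    {"tx": 0,"ty": 0,"tz": 0,"wx": 0,"wy": 0,"wz": 0,"gripper": 0.5},
    {"tx": 0,"ty": 0,"tz": 0,"wx": 0,"wy": 0,"wz": 0,"gripper": 0.5},
    {"tx": 0,"ty": 0,"tz": 0,"wx": 0,"wy": 0,"wz": 0,"gripper": 0.5},
    {"tx": 0,"ty": 0,"tz": 0,"wx": 0,"wy": 0,"wz": 0,"gripper": 0.5},
  ],
)

```text
time: 9.57
position: [0.5349, -0.0248, 0.1053]
tool_rot: [3.123, -0.336, 0.0]
ft_force: [0.4, 1.3, -0.0]
grip_width: 0.403
grip_force: 0.0
```

>>> jog_arm(
  increments=[
    {"tx": 0,"ty": 0,"tz": -15,"wx": 0,"wy": 0,"wz": 0,"gripper": 0.5},
    {"tx": 0,"ty": 0,"tz": -40,"wx": 0,"wy": 0,"wz": 0,"gripper": 0.5},
    {"tx": 0,"ty": 0,"tz": -80,"wx": 0,"wy": 0,"wz": 0,"gripper": 0.5},
    {"tx": 0,"ty": 0,"tz": -110,"wx": 0,"wy": 0,"wz": 0,"gripper": 0.4},
    {"tx": 0,"ty": 0,"tz": -110,"wx": 0,"wy": 0,"wz": 0,"gripper": 0},
  ],
)

```text
time: 9.98
position: [0.5389, -0.0245, 0.2223]
tool_rot: [3.123, -0.336, 0.018]
ft_force: [1.9, 0.3, 0.8]
grip_width: 0.416
grip_force: 0.0
```

Run:
```python
from go import *
ch=[.5445,.0229,1.3524]
# finger target in lane: s=60,y=5
p=pose(ch,[lane(.062,.005,.012)])[0]; print(p.round(4)); go(p[0],p[1],.22,-12.5)
print(pose(ch,[lane(.11,.003,.025)])[0].round(4))
```

```text
[0.5522 0.0808 0.0966]
t 9.98 p [ 0.5389 -0.0245  0.2223] F [1.9  0.32 0.76] move [  -9.3 -105.6    2.3] w [ 0.008 -0.01  -1.567] q7 -1.82
[0.5638 0.1235 0.1193]
```

>>> jog_arm(
  increments=[
    {"tx": -2,"ty": -20,"tz": -5,"wx": 0,"wy": 0,"wz": -0.12,"gripper": 0},
    {"tx": -4,"ty": -45,"tz": -5,"wx": 0,"wy": 0,"wz": -0.24,"gripper": 0},
    {"tx": -6,"ty": -70,"tz": -5,"wx": 0,"wy": 0,"wz": -0.36,"gripper": 0},
    {"tx": -8,"ty": -90,"tz": -5,"wx": 0,"wy": 0,"wz": -0.48,"gripper": 0},
    {"tx": -9,"ty": -105,"tz": -5,"wx": 0,"wy": 0,"wz": -0.6,"gripper": 0},
  ],
)

```text
time: 10.4
position: [0.5483, 0.0825, 0.2202]
tool_rot: [-3.08, -0.615, -0.001]
ft_force: [0.5, -0.5, 0.3]
grip_width: 0.061
grip_force: 0.0
```

>>> jog_arm(
  increments=[
    {"tx": 0,"ty": 0,"tz": 0,"wx": 0,"wy": 0,"wz": -0.12,"gripper": 0},
    {"tx": 0,"ty": 0,"tz": 0,"wx": 0,"wy": 0,"wz": -0.24,"gripper": 0},
    {"tx": 0,"ty": 0,"tz": 0,"wx": 0,"wy": 0,"wz": -0.36,"gripper": 0},
    {"tx": 0,"ty": 0,"tz": 0,"wx": 0,"wy": 0,"wz": -0.48,"gripper": 0},
    {"tx": 0,"ty": 0,"tz": 0,"wx": 0,"wy": 0,"wz": -0.6,"gripper": 0},
  ],
)

```text
time: 10.82
position: [0.5484, 0.0799, 0.22]
tool_rot: [2.763, 1.495, -0.0]
ft_force: [0.3, 0.3, -0.3]
grip_width: 0.004
grip_force: 0.0
```

>>> jog_arm(
  increments=[
    {"tx": 0,"ty": 0,"tz": 0,"wx": 0,"wy": 0,"wz": -0.12,"gripper": 0},
    {"tx": 0,"ty": 0,"tz": 0,"wx": 0,"wy": 0,"wz": -0.24,"gripper": 0},
    {"tx": 0,"ty": 0,"tz": 0,"wx": 0,"wy": 0,"wz": -0.36,"gripper": 0},
    {"tx": 0,"ty": 0,"tz": 0,"wx": 0,"wy": 0,"wz": -0.367,"gripper": 0},
    {"tx": 0,"ty": 0,"tz": 0,"wx": 0,"wy": 0,"wz": -0.367,"gripper": 0},
  ],
)

```text
time: 11.23
position: [0.5484, 0.0799, 0.2201]
tool_rot: [2.453, 1.963, -0.0]
ft_force: [-0.6, -0.4, -1.5]
grip_width: 0.007
grip_force: 0.0
```

Run:
```python
from go import *
from bench import vision
import cv2
ch=[.5445,.0229,1.3524]
p=pose(ch,[lane(.062,.005,.012)])[0]; go(p[0],p[1],.18,-12.5)
im=vision.get_image("wrist"); t=vision.get_image("scene")["color"]; import h as H; H.K["wrist"]=(im["fx"],im["cx"],im["cy"],im["extrinsics"][:3])
P=[lane(0,.028,.032),lane(0,-.028,.032),lane(0,0,0),lane(.315,.028,.032),lane(.11,.003,.025)]
print((proj("wrist",pose(ch,P))*440/512).round(0).tolist())
tc=np.array(ctrl.get_state()["position"]); print("tcp",(proj("wrist",[tc,tc+[0,0,.04]])*440/512).round(0).tolist(),((proj("scene",[tc,tc+[0,0,.04]])-[230,80])*2.5+[440,0]).round(0).tolist())
o=np.hstack([cv2.resize(im["color"],(440,330)),cv2.resize(t[80:212,230:374],(360,330),interpolation=cv2.INTER_CUBIC)])
cv2.imwrite("pics/q1.png",cv2.convertScaleAbs(o,alpha=1.4,beta=10))
```

```text
t 11.23 p [0.5484 0.0799 0.2201] F [-0.62 -0.4  -1.49] move [ 1.7  3.5 40.1] w [-0.     0.    -0.003] q7 -0.49
[[208.0, 194.0], [246.0, 194.0], [227.0, 183.0], [198.0, -106.0], [226.0, 120.0]]
tcp [[221.0, 178.0], [221.0, 195.0]] [[594.0, 147.0], [595.0, 117.0]]
```

View pics/q1.png

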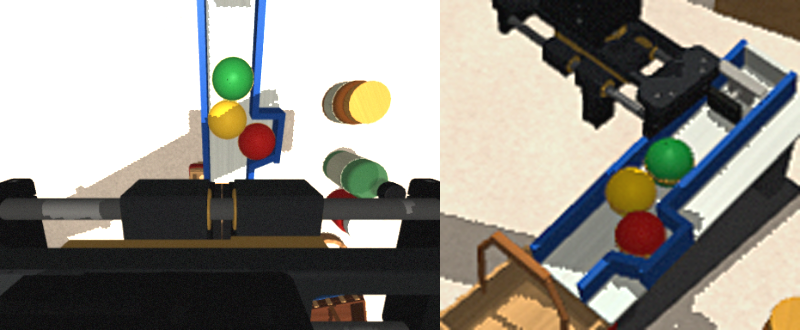

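Tips project ~36 mm above the reported TCP in the scene view (panel (600,122)), and the lane and yellow ball sit where predicted. I descend into the lane with that offset.

>>> jog_arm(
  increments=[
    {"tx": 2,"ty": 3,"tz": 25,"wx": 0,"wy": 0,"wz": 0,"gripper": 0},
    {"tx": 2,"ty": 3,"tz": 60,"wx": 0,"wy": 0,"wz": 0,"gripper": 0},
    {"tx": 2,"ty": 3,"tz": 90,"wx": 0,"wy": 0,"wz": 0,"gripper": 0},
    {"tx": 2,"ty": 3,"tz": 110,"wx": 0,"wy": 0,"wz": 0,"gripper": 0},
    {"tx": 2,"ty": 3,"tz": 110,"wx": 0,"wy": 0,"wz": 0,"gripper": 0},
  ],
)

```text
time: 11.75
position: [0.5481, 0.0804, 0.1056]
tool_rot: [-2.448, -1.961, 0.011]
ft_force: [-0.6, -1.1, -0.3]
grip_width: 0.01
grip_force: 0.0
```

Run:
```python
from go import *
from bench import vision
import cv2
go(.5522,.0808,.0616,-12.5)
im=vision.get_image("wrist"); t=vision.get_image("scene")["color"]
tc=np.array(ctrl.get_state()["position"]); print("tcp",((proj("scene",[tc,tc+[0,0,.035]])-[230,80])*2.5+[440,0]).round(0).tolist())
o=np.hstack([cv2.resize(im["color"],(440,330)),cv2.resize(t[80:212,230:374],(360,330),interpolation=cv2.INTER_CUBIC)])
cv2.imwrite("pics/q2.png",cv2.convertScaleAbs(o,alpha=1.4,beta=10))
```

```text
t 11.75 p [0.5481 0.0804 0.1056] F [-0.57 -1.13 -0.31] move [ 1.3  4.2 43.9] w [-0.008  0.002 -0.002] q7 -0.54
tcp [[593.0, 221.0], [594.0, 199.0]]
```

View pics/q2.png

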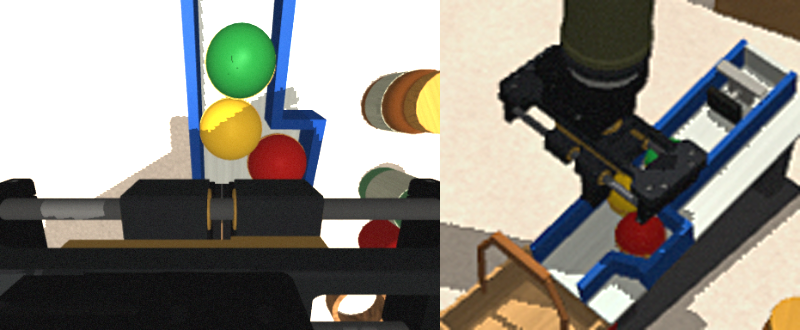

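The fingers (col 221) sit between the left wall (col 202) and the red ball (col 248), about 3 mm left of centre. I correct that and go down slowly.

>>> jog_arm(
  increments=[
    {"tx": 0,"ty": 3,"tz": 5,"wx": 0,"wy": 0,"wz": 0,"gripper": 0},
    {"tx": 0,"ty": 3,"tz": 15,"wx": 0,"wy": 0,"wz": 0,"gripper": 0},
    {"tx": 0,"ty": 3,"tz": 24,"wx": 0,"wy": 0,"wz": 0,"gripper": 0},
    {"tx": 0,"ty": 3,"tz": 30,"wx": 0,"wy": 0,"wz": 0,"gripper": 0},
    {"tx": 0,"ty": 3,"tz": 30,"wx": 0,"wy": 0,"wz": 0,"gripper": 0},
  ],
)

```text
time: 12.27
position: [0.5535, 0.0804, 0.0786]
tool_rot: [-2.449, -1.966, 0.004]
ft_force: [-0.8, -0.5, 0.1]
grip_width: 0.004
grip_force: 0.0
```

>>> jog_arm(
  increments=[
    {"tx": 0,"ty": 0,"tz": 4,"wx": 0,"wy": 0,"wz": 0,"gripper": 0},
    {"tx": 0,"ty": 0,"tz": 8,"wx": 0,"wy": 0,"wz": 0,"gripper": 0},
    {"tx": 0,"ty": 0,"tz": 12,"wx": 0,"wy": 0,"wz": 0,"gripper": 0},
    {"tx": 0,"ty": 0,"tz": 12,"wx": 0,"wy": 0,"wz": 0,"gripper": 0},
    {"tx": 0,"ty": 0,"tz": 12,"wx": 0,"wy": 0,"wz": 0,"gripper": 0},
  ],
)

```text
time: 12.68
position: [0.5546, 0.0806, 0.0681]
tool_rot: [-2.45, -1.967, 0.0]
ft_force: [0.5, 0.6, -0.5]
grip_width: 0.005
grip_force: 0.0
```

Run:
```python
from go import *
go(.5522,.0808,.0616,-12.5)
```

```text
t 12.68 p [0.5546 0.0806 0.0681] F [ 0.48  0.59 -0.46] move [-0.4 -2.3  6.5] w [-0.  0.  0.] q7 -0.56
```

>>> jog_arm(
  increments=[
    {"tx": 0,"ty": -2,"tz": 3,"wx": 0,"wy": 0,"wz": 0,"gripper": 0},
    {"tx": 0,"ty": -2,"tz": 6,"wx": 0,"wy": 0,"wz": 0,"gripper": 0},
    {"tx": 3,"ty": -2,"tz": 5,"wx": 0,"wy": 0,"wz": 0,"gripper": 0},
    {"tx": 8,"ty": -2,"tz": 4,"wx": 0,"wy": 0,"wz": 0,"gripper": 0},
    {"tx": 10,"ty": -2,"tz": 4,"wx": 0,"wy": 0,"wz": 0,"gripper": 0},
  ],
)

```text
time: 13.1
position: [0.5553, 0.0918, 0.0647]
tool_rot: [2.449, 1.967, 0.001]
ft_force: [-0.0, -0.9, -0.1]
grip_width: 0.004
grip_force: 0.3
```

>>> jog_arm(
  increments=[
    {"tx": 2,"ty": 0,"tz": 0,"wx": 0,"wy": 0,"wz": 0,"gripper": 0},
    {"tx": 4,"ty": 0,"tz": -1,"wx": 0,"wy": 0,"wz": 0,"gripper": 0},
    {"tx": 6,"ty": 0,"tz": -1,"wx": 0,"wy": 0,"wz": 0,"gripper": 0},
    {"tx": 8,"ty": 0,"tz": -2,"wx": 0,"wy": 0,"wz": 0,"gripper": 0},
    {"tx": 10,"ty": 0,"tz": -2,"wx": 0,"wy": 0,"wz": 0,"gripper": 0},
  ],
)

```text
time: 13.52
position: [0.5573, 0.1007, 0.0665]
tool_rot: [2.45, 1.966, 0.0]
ft_force: [-0.6, -1.0, 0.8]
grip_width: 0.007
grip_force: 0.5
```

```bash
cat > look.py <<'E'
from go import *
from bench import vision
ch=[.5445,.0229,1.3524]; M=R.from_euler("z",ch[2]).as_matrix()
s=ctrl.get_state(); l=M.T@(np.array(s["position"])-[ch[0],ch[1],0]); l[2]+=.035-.072
print("t",round(s["time"],2),"tip s,y,n mm",(1000*np.array([l[0]*c12+l[2]*s12,l[1],l[2]*c12-l[0]*s12])).round(1),"F lane",(M.T@s["ft_force"]).round(2))
for c in("top","scene"):
    vision.get_image(c)
    for b in("red","yellow","green"):
        d=vision.spot_in(c,"bauble_"+b)
        if d:
            x=d[0]["bbox"]; uv=((x[0]+x[2])/2,(x[1]+x[3])/2)
            q=least_squares(lambda q:proj(c,pose(ch,[lane(q[0],q[1],.025)]))[0]-uv,[.1,0]).x
            print(c,b,round(d[0]["conf"],2),(q*1000).round(0),np.round(x))
E
python3 look.py
```

```text
t 13.52 tip s,y,n mm [83.1  4.4 12.5] F lane [-1.11  0.42  0.81]
top red 0.47 [-176.  168.] [274. 272. 303. 296.]
top green 0.19 [-169.  167.] [271. 270. 301. 298.]
scene red 0.62 [ 80. -28.] [294. 162. 316. 182.]
scene yellow 0.61 [187.  -3.] [318. 129. 336. 146.]
scene green 0.54 [176. -18.] [319. 134. 339. 154.]
```

>>> jog_arm(
  increments=[
    {"tx": 3,"ty": 0,"tz": -0.6,"wx": 0,"wy": 0,"wz": 0,"gripper": 0},
    {"tx": 6,"ty": 0,"tz": -1.3,"wx": 0,"wy": 0,"wz": 0,"gripper": 0},
    {"tx": 9,"ty": 0,"tz": -1.9,"wx": 0,"wy": 0,"wz": 0,"gripper": 0},
    {"tx": 12,"ty": 0,"tz": -2.6,"wx": 0,"wy": 0,"wz": 0,"gripper": 0},
    {"tx": 15,"ty": 0,"tz": -3.2,"wx": 0,"wy": 0,"wz": 0,"gripper": 0},
  ],
)

```text
time: 14.33
position: [0.5605, 0.1156, 0.0697]
tool_rot: [2.45, 1.967, 0.0]
ft_force: [-0.2, -1.3, 0.9]
grip_width: 0.006
grip_force: 0.5
```

>>> jog_arm(
  increments=[
    {"tx": 3,"ty": 0,"tz": -0.6,"wx": 0,"wy": 0,"wz": 0,"gripper": 0},
    {"tx": 6,"ty": 0,"tz": -1.3,"wx": 0,"wy": 0,"wz": 0,"gripper": 0},
    {"tx": 9,"ty": 0,"tz": -1.9,"wx": 0,"wy": 0,"wz": 0,"gripper": 0},
    {"tx": 10,"ty": 0,"tz": -2.1,"wx": 0,"wy": 0,"wz": 0,"gripper": 0},
    {"tx": 10,"ty": 0,"tz": -2.1,"wx": 0,"wy": 0,"wz": 0,"gripper": 0},
  ],
)

```text
time: 14.75
position: [0.5625, 0.1257, 0.0717]
tool_rot: [-2.449, -1.967, -0.001]
ft_force: [-0.2, 0.5, -0.4]
grip_width: 0.002
grip_force: 0.1
```

```bash
python3 look.py
```

```text
t 14.75 tip s,y,n mm [109.2   4.7  12.2] F lane [ 0.44  0.31 -0.35]
top red 0.61 [34. -1.] [207. 184. 227. 205.]
top yellow 0.16 [167. -10.] [ 86. 137. 235. 217.]
top green 0.57 [168.  -9.] [ 88. 139. 232. 217.]
scene red 0.8 [-57. -17.] [253. 199. 273. 217.]
scene yellow 0.41 [152.  -9.] [313. 142. 326. 154.]
scene green 0.43 [204. -14.] [328. 126. 342. 145.]
```

Red has rolled out. Now I go on by feel in 2 to 3 mm steps.

>>> jog_arm(
  increments=[
    {"tx": 1,"ty": 0,"tz": -0.2,"wx": 0,"wy": 0,"wz": 0,"gripper": 0},
    {"tx": 2,"ty": 0,"tz": -0.4,"wx": 0,"wy": 0,"wz": 0,"gripper": 0},
    {"tx": 3,"ty": 0,"tz": -0.6,"wx": 0,"wy": 0,"wz": 0,"gripper": 0},
    {"tx": 3,"ty": 0,"tz": -0.6,"wx": 0,"wy": 0,"wz": 0,"gripper": 0},
    {"tx": 3,"ty": 0,"tz": -0.6,"wx": 0,"wy": 0,"wz": 0,"gripper": 0},
  ],
)

```text
time: 15.57
position: [0.5632, 0.1281, 0.0723]
tool_rot: [2.45, 1.967, 0.0]
ft_force: [-0.3, -0.0, 0.7]
grip_width: 0.005
grip_force: 0.3
```

>>> jog_arm(
  increments=[
    {"tx": 1,"ty": 0,"tz": -0.2,"wx": 0,"wy": 0,"wz": 0,"gripper": 0},
    {"tx": 2,"ty": 0,"tz": -0.4,"wx": 0,"wy": 0,"wz": 0,"gripper": 0},
    {"tx": 2,"ty": 0,"tz": -0.4,"wx": 0,"wy": 0,"wz": 0,"gripper": 0},
    {"tx": 2,"ty": 0,"tz": -0.4,"wx": 0,"wy": 0,"wz": 0,"gripper": 0},
    {"tx": 2,"ty": 0,"tz": -0.4,"wx": 0,"wy": 0,"wz": 0,"gripper": 0},
  ],
)

```text
time: 15.98
position: [0.5635, 0.1301, 0.0726]
tool_rot: [-2.45, -1.967, -0.0]
ft_force: [0.4, -0.1, 0.3]
grip_width: 0.004
grip_force: 0.2
```

>>> jog_arm(
  increments=[
    {"tx": 1,"ty": 0,"tz": -0.2,"wx": 0,"wy": 0,"wz": 0,"gripper": 0},
    {"tx": 2,"ty": 0,"tz": -0.4,"wx": 0,"wy": 0,"wz": 0,"gripper": 0},
    {"tx": 2,"ty": 0,"tz": -0.4,"wx": 0,"wy": 0,"wz": 0,"gripper": 0},
    {"tx": 2,"ty": 0,"tz": -0.4,"wx": 0,"wy": 0,"wz": 0,"gripper": 0},
    {"tx": 2,"ty": 0,"tz": -0.4,"wx": 0,"wy": 0,"wz": 0,"gripper": 0},
  ],
)

```text
time: 16.4
position: [0.564, 0.132, 0.073]
tool_rot: [-2.45, -1.967, -0.0]
ft_force: [0.3, -0.7, 1.2]
grip_width: 0.004
grip_force: 0.2
```

>>> jog_arm(
  increments=[
    {"tx": 1,"ty": 0,"tz": -0.2,"wx": 0,"wy": 0,"wz": 0,"gripper": 0},
    {"tx": 2,"ty": 0,"tz": -0.4,"wx": 0,"wy": 0,"wz": 0,"gripper": 0},
    {"tx": 2,"ty": 0,"tz": -0.4,"wx": 0,"wy": 0,"wz": 0,"gripper": 0},
    {"tx": 2,"ty": 0,"tz": -0.4,"wx": 0,"wy": 0,"wz": 0,"gripper": 0},
    {"tx": 2,"ty": 0,"tz": -0.4,"wx": 0,"wy": 0,"wz": 0,"gripper": 0},
  ],
)

```text
time: 16.82
position: [0.5644, 0.1339, 0.0734]
tool_rot: [-2.45, -1.967, -0.0]
ft_force: [-0.3, -0.6, 0.3]
grip_width: 0.003
grip_force: 0.2
```

>>> jog_arm(
  increments=[
    {"tx": 1,"ty": 0,"tz": -0.2,"wx": 0,"wy": 0,"wz": 0,"gripper": 0},
    {"tx": 2,"ty": 0,"tz": -0.4,"wx": 0,"wy": 0,"wz": 0,"gripper": 0},
    {"tx": 2,"ty": 0,"tz": -0.4,"wx": 0,"wy": 0,"wz": 0,"gripper": 0},
    {"tx": 2,"ty": 0,"tz": -0.4,"wx": 0,"wy": 0,"wz": 0,"gripper": 0},
    {"tx": 2,"ty": 0,"tz": -0.4,"wx": 0,"wy": 0,"wz": 0,"gripper": 0},
  ],
)

```text
time: 17.23
position: [0.5648, 0.1359, 0.0738]
tool_rot: [-2.45, -1.967, -0.0]
ft_force: [-0.3, -0.7, 1.0]
grip_width: 0.005
grip_force: 0.2
```

>>> jog_arm(
  increments=[
    {"tx": 1,"ty": 0,"tz": -0.2,"wx": 0,"wy": 0,"wz": 0,"gripper": 0},
    {"tx": 2,"ty": 0,"tz": -0.4,"wx": 0,"wy": 0,"wz": 0,"gripper": 0},
    {"tx": 2,"ty": 0,"tz": -0.4,"wx": 0,"wy": 0,"wz": 0,"gripper": 0},
    {"tx": 2,"ty": 0,"tz": -0.4,"wx": 0,"wy": 0,"wz": 0,"gripper": 0},
    {"tx": 2,"ty": 0,"tz": -0.4,"wx": 0,"wy": 0,"wz": 0,"gripper": 0},
  ],
)

```text
time: 17.65
position: [0.5653, 0.1379, 0.0742]
tool_rot: [-2.45, -1.967, -0.0]
ft_force: [-0.6, -0.5, 0.5]
grip_width: 0.006
grip_force: 0.2
```

>>> jog_arm(
  increments=[
    {"tx": 1,"ty": 0,"tz": -0.2,"wx": 0,"wy": 0,"wz": 0,"gripper": 0},
    {"tx": 2,"ty": 0,"tz": -0.4,"wx": 0,"wy": 0,"wz": 0,"gripper": 0},
    {"tx": 2,"ty": 0,"tz": -0.4,"wx": 0,"wy": 0,"wz": 0,"gripper": 0},
    {"tx": 2,"ty": 0,"tz": -0.4,"wx": 0,"wy": 0,"wz": 0,"gripper": 0},
    {"tx": 2,"ty": 0,"tz": -0.4,"wx": 0,"wy": 0,"wz": 0,"gripper": 0},
  ],
)

```text
time: 18.07
position: [0.5657, 0.1398, 0.0746]
tool_rot: [-2.45, -1.967, -0.0]
ft_force: [0.6, -1.1, 0.2]
grip_width: 0.007
grip_force: 0.2
```

>>> jog_arm(
  increments=[
    {"tx": 1,"ty": 0,"tz": -0.2,"wx": 0,"wy": 0,"wz": 0,"gripper": 0},
    {"tx": 2,"ty": 0,"tz": -0.4,"wx": 0,"wy": 0,"wz": 0,"gripper": 0},
    {"tx": 2,"ty": 0,"tz": -0.4,"wx": 0,"wy": 0,"wz": 0,"gripper": 0},
    {"tx": 2,"ty": 0,"tz": -0.4,"wx": 0,"wy": 0,"wz": 0,"gripper": 0},
    {"tx": 2,"ty": 0,"tz": -0.4,"wx": 0,"wy": 0,"wz": 0,"gripper": 0},
  ],
)

```text
time: 18.48
position: [0.5661, 0.1417, 0.075]
tool_rot: [-2.45, -1.967, 0.0]
ft_force: [-0.3, -0.4, -0.2]
grip_width: 0.007
grip_force: 0.2
```

>>> jog_arm(
  increments=[
    {"tx": 1,"ty": 0,"tz": -0.2,"wx": 0,"wy": 0,"wz": 0,"gripper": 0},
    {"tx": 2,"ty": 0,"tz": -0.4,"wx": 0,"wy": 0,"wz": 0,"gripper": 0},
    {"tx": 2,"ty": 0,"tz": -0.4,"wx": 0,"wy": 0,"wz": 0,"gripper": 0},
    {"tx": 2,"ty": 0,"tz": -0.4,"wx": 0,"wy": 0,"wz": 0,"gripper": 0},
    {"tx": 2,"ty": 0,"tz": -0.4,"wx": 0,"wy": 0,"wz": 0,"gripper": 0},
  ],
)

```text
time: 18.9
position: [0.5666, 0.1437, 0.0754]
tool_rot: [-2.45, -1.967, -0.0]
ft_force: [-0.8, -0.7, 0.6]
grip_width: 0.009
grip_force: 0.2
```

>>> jog_arm(
  increments=[
    {"tx": 1,"ty": 0,"tz": -0.2,"wx": 0,"wy": 0,"wz": 0,"gripper": 0},
    {"tx": 2,"ty": 0,"tz": -0.4,"wx": 0,"wy": 0,"wz": 0,"gripper": 0},
    {"tx": 2,"ty": 0,"tz": -0.4,"wx": 0,"wy": 0,"wz": 0,"gripper": 0},
    {"tx": 2,"ty": 0,"tz": -0.4,"wx": 0,"wy": 0,"wz": 0,"gripper": 0},
    {"tx": 2,"ty": 0,"tz": -0.4,"wx": 0,"wy": 0,"wz": 0,"gripper": 0},
  ],
)

```text
time: 19.32
position: [0.567, 0.1454, 0.0757]
tool_rot: [2.45, 1.966, -0.0]
ft_force: [0.7, -1.1, -0.1]
grip_width: 0.008
grip_force: 0.6
```

>>> jog_arm(
  increments=[
    {"tx": 0.5,"ty": 0,"tz": -0.1,"wx": 0,"wy": 0,"wz": 0,"gripper": 0},
    {"tx": 1,"ty": 0,"tz": -0.2,"wx": 0,"wy": 0,"wz": 0,"gripper": 0},
    {"tx": 1.5,"ty": 0,"tz": -0.3,"wx": 0,"wy": 0,"wz": 0,"gripper": 0},
    {"tx": 1.5,"ty": 0,"tz": -0.3,"wx": 0,"wy": 0,"wz": 0,"gripper": 0},
    {"tx": 1.5,"ty": 0,"tz": -0.3,"wx": 0,"wy": 0,"wz": 0,"gripper": 0},
  ],
)

```text
time: 19.73
position: [0.5673, 0.1461, 0.0759]
tool_rot: [2.45, 1.966, -0.002]
ft_force: [-0.6, -4.2, 0.5]
grip_width: 0.006
grip_force: 2.0
```

>>> jog_arm(
  increments=[
    {"tx": 0.5,"ty": 0,"tz": -0.1,"wx": 0,"wy": 0,"wz": 0,"gripper": 0},
    {"tx": 1,"ty": 0,"tz": -0.2,"wx": 0,"wy": 0,"wz": 0,"gripper": 0},
    {"tx": 1,"ty": 0,"tz": -0.2,"wx": 0,"wy": 0,"wz": 0,"gripper": 0},
    {"tx": 1,"ty": 0,"tz": -0.2,"wx": 0,"wy": 0,"wz": 0,"gripper": 0},
    {"tx": 1,"ty": 0,"tz": -0.2,"wx": 0,"wy": 0,"wz": 0,"gripper": 0},
  ],
)

```text
time: 20.15
position: [0.5674, 0.1467, 0.0761]
tool_rot: [2.45, 1.965, -0.002]
ft_force: [-1.0, -5.4, 0.7]
grip_width: 0.007
grip_force: 2.7
```

>>> jog_arm(
  increments=[
    {"tx": 0.5,"ty": 0,"tz": -0.1,"wx": 0,"wy": 0,"wz": 0,"gripper": 0},
    {"tx": 0.8,"ty": 0,"tz": -0.2,"wx": 0,"wy": 0,"wz": 0,"gripper": 0},
    {"tx": 0.8,"ty": 0,"tz": -0.2,"wx": 0,"wy": 0,"wz": 0,"gripper": 0},
    {"tx": 0.8,"ty": 0,"tz": -0.2,"wx": 0,"wy": 0,"wz": 0,"gripper": 0},
    {"tx": 0.8,"ty": 0,"tz": -0.2,"wx": 0,"wy": 0,"wz": 0,"gripper": 0},
  ],
)

```text
time: 20.57
position: [0.5675, 0.1468, 0.0761]
tool_rot: [2.45, 1.964, -0.004]
ft_force: [-2.2, -5.7, -0.5]
grip_width: 0.005
grip_force: 3.1
```

>>> jog_arm(
  increments=[
    {"tx": 0,"ty": 0,"tz": 0,"wx": 0,"wy": 0,"wz": 0,"gripper": 0},
    {"tx": 0,"ty": 0,"tz": 0,"wx": 0,"wy": 0,"wz": 0,"gripper": 0},
    {"tx": 0,"ty": 0,"tz": 0,"wx": 0,"wy": 0,"wz": 0,"gripper": 0},
    {"tx": 0,"ty": 0,"tz": 0,"wx": 0,"wy": 0,"wz": 0,"gripper": 0},
    {"tx": 0,"ty": 0,"tz": 0,"wx": 0,"wy": 0,"wz": 0,"gripper": 0},
  ],
)

```text
time: 20.98
position: [0.5676, 0.1469, 0.0762]
tool_rot: [2.45, 1.964, -0.004]
ft_force: [0.5, -6.9, 0.4]
grip_width: 0.004
grip_force: 3.1
```

>>> jog_arm(
  increments=[
    {"tx": 0.4,"ty": 0,"tz": -0.1,"wx": 0,"wy": 0,"wz": 0,"gripper": 0},
    {"tx": 0.8,"ty": 0,"tz": -0.2,"wx": 0,"wy": 0,"wz": 0,"gripper": 0},
    {"tx": 0.8,"ty": 0,"tz": -0.2,"wx": 0,"wy": 0,"wz": 0,"gripper": 0},
    {"tx": 0.8,"ty": 0,"tz": -0.2,"wx": 0,"wy": 0,"wz": 0,"gripper": 0},
    {"tx": 0.8,"ty": 0,"tz": -0.2,"wx": 0,"wy": 0,"wz": 0,"gripper": 0},
  ],
)

```text
time: 21.4
position: [0.5677, 0.1471, 0.0762]
tool_rot: [2.45, 1.964, -0.005]
ft_force: [-1.2, -6.8, -0.3]
grip_width: 0.006
grip_force: 3.5
```

>>> jog_arm(
  increments=[
    {"tx": 0,"ty": 0,"tz": 0,"wx": 0,"wy": 0,"wz": 0,"gripper": 0},
    {"tx": 0,"ty": 0,"tz": 0,"wx": 0,"wy": 0,"wz": 0,"gripper": 0},
    {"tx": 0,"ty": 0,"tz": 0,"wx": 0,"wy": 0,"wz": 0,"gripper": 0},
    {"tx": 0,"ty": 0,"tz": 0,"wx": 0,"wy": 0,"wz": 0,"gripper": 0},
    {"tx": 0,"ty": 0,"tz": 0,"wx": 0,"wy": 0,"wz": 0,"gripper": 0},
  ],
)

```text
time: 21.82
position: [0.5677, 0.1471, 0.0763]
tool_rot: [2.45, 1.964, -0.004]
ft_force: [-1.3, -7.4, 0.0]
grip_width: 0.003
grip_force: 3.5
```

Held at about 7 N on the pad. Now I back off a little and lift clear.

>>> jog_arm(
  increments=[
    {"tx": -3,"ty": 0,"tz": 0.5,"wx": 0,"wy": 0,"wz": 0,"gripper": 0},
    {"tx": -7,"ty": 0,"tz": 1,"wx": 0,"wy": 0,"wz": 0,"gripper": 0},
    {"tx": -12,"ty": 0,"tz": -38,"wx": 0,"wy": 0,"wz": 0,"gripper": 0},
    {"tx": -12,"ty": 0,"tz": -78,"wx": 0,"wy": 0,"wz": 0,"gripper": 0},
    {"tx": -12,"ty": 0,"tz": -110,"wx": 0,"wy": 0,"wz": 0,"gripper": 0},
  ],
)

```text
time: 22.23
position: [0.5656, 0.1398, 0.1893]
tool_rot: [-2.448, -1.968, -0.005]
ft_force: [1.3, 0.4, 0.8]
grip_width: 0.004
grip_force: 0.0
```

>>> jog_arm(
  increments=[
    {"tx": 0,"ty": 0,"tz": -20,"wx": 0,"wy": 0,"wz": 0,"gripper": 0},
    {"tx": 35,"ty": 0,"tz": -30,"wx": 0,"wy": 0,"wz": 0,"gripper": 0},
    {"tx": 70,"ty": 0,"tz": -30,"wx": 0,"wy": 0,"wz": 0,"gripper": 0},
    {"tx": 100,"ty": 0,"tz": -30,"wx": 0,"wy": 0,"wz": 0,"gripper": 0},
    {"tx": 130,"ty": 0,"tz": -30,"wx": 0,"wy": 0,"wz": 0,"gripper": 0},
  ],
)

```text
time: 22.65
position: [0.5934, 0.2684, 0.2176]
tool_rot: [-2.447, -1.967, -0.005]
ft_force: [-0.8, 0.2, -0.6]
grip_width: 0.005
grip_force: 0.0
```

>>> jog_arm(
  increments=[
    {"tx": 20,"ty": -30,"tz": 0,"wx": 0,"wy": 0,"wz": 0,"gripper": 0},
    {"tx": 40,"ty": -60,"tz": 0,"wx": 0,"wy": 0,"wz": 0,"gripper": 0},
    {"tx": 50,"ty": -90,"tz": 0,"wx": 0,"wy": 0,"wz": 0,"gripper": 0},
    {"tx": 50,"ty": -100,"tz": 0,"wx": 0,"wy": 0,"wz": 0,"gripper": 0},
    {"tx": 50,"ty": -100,"tz": 0,"wx": 0,"wy": 0,"wz": 0,"gripper": 0},
  ],
)

```text
time: 23.07
position: [0.5024, 0.3399, 0.2177]
tool_rot: [-2.44, -1.976, -0.003]
ft_force: [0.3, 0.1, -0.4]
grip_width: 0.007
grip_force: 0.0
```

```bash
python3 look.py; python3 -c "
from bench import vision
for c in('top','scene'): print(c,[(d['bbox'],d['conf']) for d in vision.spot_in(c,'basket')][:3])"
```

```text
t 23.07 tip s,y,n mm [331.4 109.8 114.3] F lane [ 0.19 -0.28 -0.35]
top red 0.73 [-79.  31.] [252. 208. 270. 229.]
top yellow 0.76 [-22.  18.] [229. 197. 248. 218.]
top green 0.5 [-57. -23.] [245. 184. 267. 204.]
scene red 0.77 [-93.   8.] [236. 205. 254. 220.]
scene yellow 0.66 [-38. -21.] [262. 195. 277. 213.]
scene green 0.71 [-72. -54.] [260. 212. 279. 233.]
top [([216.7, 176.1, 280.0, 236.1], 0.56)]
scene [([227.7, 172.2, 298.7, 249.4], 0.82)]
```

>>> jog_arm(
  increments=[
    {"tx": 0,"ty": 0,"tz": 0,"wx": 0,"wy": 0,"wz": 0,"gripper": 0},
    {"tx": 0,"ty": 0,"tz": 0,"wx": 0,"wy": 0,"wz": 0,"gripper": 0},
    {"tx": 0,"ty": 0,"tz": 0,"wx": 0,"wy": 0,"wz": 0,"gripper": 0},
    {"tx": 0,"ty": 0,"tz": 0,"wx": 0,"wy": 0,"wz": 0,"gripper": 0},
    {"tx": 0,"ty": 0,"tz": 0,"wx": 0,"wy": 0,"wz": 0,"gripper": 0},
  ],
)

```text
time: 23.98
position: [0.5066, 0.3352, 0.2167]
tool_rot: [2.45, 1.967, -0.0]
ft_force: [-0.4, -0.3, 1.4]
grip_width: 0.007
grip_force: 0.0
```

>>> jog_arm(
  increments=[
    {"tx": 0,"ty": 0,"tz": 0,"wx": 0,"wy": 0,"wz": 0,"gripper": 0},
    {"tx": 0,"ty": 0,"tz": 0,"wx": 0,"wy": 0,"wz": 0,"gripper": 0},
    {"tx": 0,"ty": 0,"tz": 0,"wx": 0,"wy": 0,"wz": 0,"gripper": 0},
    {"tx": 0,"ty": 0,"tz": 0,"wx": 0,"wy": 0,"wz": 0,"gripper": 0},
    {"tx": 0,"ty": 0,"tz": 0,"wx": 0,"wy": 0,"wz": 0,"gripper": 0},
  ],
)

```text
time: 24.4
position: [0.5066, 0.3352, 0.2167]
tool_rot: [2.45, 1.967, -0.0]
ft_force: [-0.9, 0.0, 0.3]
grip_width: 0.005
grip_force: 0.0
```

Run:
```python
from go import *
from bench import vision
ch=[.5445,.0229,1.3524]
def at(c,x,z):
    uv=((x[0]+x[2])/2,(x[1]+x[3])/2)
    return (1000*least_squares(lambda q:proj(c,pose(ch,[[q[0],q[1],z]]))[0]-uv,[.1,0]).x).round(0)
for k in range(2):
  for c in("top","scene"):
    vision.get_image(c)
    print(c,[(b,at(c,d[0]["bbox"],.03),round(d[0]["conf"],2)) for b in("red","yellow","green") for d in[vision.spot_in(c,"bauble_"+b)] if d])
b=pose(ch,[[-.05,0,0]])[0]; p=[b[0],b[1],ch[2]]
C=[(x,y,z) for x in(-.065,.065) for y in(-.06,.06) for z in(0,.06)]
for c in("top","scene"):
    q=proj(c,pose(p,C)); print(c,"expected basket bbox",q.min(0).round(),q.max(0).round(),[np.round(d["bbox"]) for d in vision.spot_in(c,"basket")][:1])
print(ctrl.get_state()["time"])
```

```text
top [('red', array([-81.,  26.]), 0.69), ('yellow', array([-20.,   8.]), 0.64), ('green', array([-57., -31.]), 0.75)]
scene [('red', array([-83.,  27.]), 0.62), ('yellow', array([-15.,   3.]), 0.75), ('green', array([-51., -37.]), 0.69)]
top [('red', array([-80.,  27.]), 0.7), ('yellow', array([-20.,   9.]), 0.75), ('green', array([-60., -34.]), 0.65)]
scene [('red', array([-82.,  31.]), 0.56), ('yellow', array([-15.,   1.]), 0.81), ('green', array([-40.,   2.]), 0.72)]
top expected basket bbox [218. 175.] [281. 235.] [array([260., 108., 289., 136.])]
scene expected basket bbox [225. 178.] [297. 251.] [array([228., 172., 301., 252.])]
25.3
```

All three balls lie still in the basket, the basket sits where I set it (about 50 mm out from the lip), and the arm is clear. I hand the job in.

```bash
python3 -c "
from bench import ctrl
print(ctrl.close_job())"
```

```text
the job is handed in; nothing more can be done
None
```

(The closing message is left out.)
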